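Open the roll-top gauge locker and reject the sticking plunger gauge

TASK

Raise the slatted shutter of the roll-top gauge locker by its orange bar until it stays open by itself, and let go of it. Then push the red plunger of each of the three gauges inside down as far as it will go: two run down fully, one jams near the top. Stand the jammed gauge upright in the red tray and leave the two good ones standing where they are in the open locker with their plungers fully down; do not tip any gauge over or knock the ball bearing or the caliper about.

Things in the scene. Friction and masses are not known exactly. Their poses are not given: they have to be found in the camera images.
- locker: Fixed roll-top locker, shut by a slatted aluminium shutter: blue D-shaped cheeks 205 mm high, 10 mm thick, 300 mm apart along its y; 320 mm deep in x. Origin: centre of the underside, on the desk; front faces its own -x (to the robot), z up. Floor top at z = 12 mm, front sill at x = -148 mm, 48 mm high. Once open, it is free from above from the sill to x = 0; a fixed hood closes the rear.
- shutter_axis (a point): Middle of the level axis (along the locker's y) about which the shutter turns as one curved piece in its curved tracks; x = 0, y = 0, z = 45 mm in the locker's frame. Slats at radius 140 mm. Axes as the locker's.
- shutter (a joint): Shutter angle about that axis, rad: 0 shut (lower rail in front, just above the sill), 1.66 fully open (end stop, slats parked under the rear hood). About 5 N at the bar lifts it. Released below about 0.9 it falls shut; released beyond about 1.15 it runs on by its own weight to the stop and stays.
- shutter_handle (a point): Centre of the orange bar on the shutter's lower rail: round, 18 mm thick, 48 mm long along the locker's y, ends free; two stems hold it 45 mm outside the slats, 185 mm from the axis. At angle q, from the axis: x = -0.185 cos(q+0.209), z = 0.185 sin(q+0.209) m. Pinched by its two end faces from above it turns between the fingers, so the gripper can stay vertical.
- gauge_a: One of three like, loose plunger gauges, upright on the locker floor in a row along its y, about 80 mm apart, 65 mm in front of its middle, in any order. Foot 48 mm across, 12 mm high; steel barrel 28 mm across from 15 to 60 mm height; red plunger cap 22 mm across above it. Origin: centre of the underside, z up; 0.3 kg. Grip the barrel 40 mm up.
- plunger_a (a joint): Travel of the red plunger of gauge_a, m: 0 fully out, grows as it is pushed down; starts at 0 to 0.003. About 2 N moves it and it stays where left. Full stroke 0.016; if jammed it stops solid at about 0.006.
- plunger_a_top (a point): Centre of the top face of the red cap of gauge_a: 84 mm above the gauge's underside when fully out, 68 mm when fully down.
- gauge_b: One of three like, loose plunger gauges, upright on the locker floor in a row along its y, about 80 mm apart, 65 mm in front of its middle, in any order. Foot 48 mm across, 12 mm high; steel barrel 28 mm across from 15 to 60 mm height; red plunger cap 22 mm across above it. Origin: centre of the underside, z up; 0.3 kg. Grip the barrel 40 mm up.
- plunger_b (a joint): Travel of the red plunger of gauge_b, m: 0 fully out, grows as it is pushed down; starts at 0 to 0.003. About 2 N moves it and it stays where left. Full stroke 0.016; if jammed it stops solid at about 0.006.
- plunger_b_top (a point): Centre of the top face of the red cap of gauge_b: 84 mm above the gauge's underside when fully out, 68 mm when fully down.
- gauge_c: One of three like, loose plunger gauges, upright on the locker floor in a row along its y, about 80 mm apart, 65 mm in front of its middle, in any order. Foot 48 mm across, 12 mm high; steel barrel 28 mm across from 15 to 60 mm height; red plunger cap 22 mm across above it. Origin: centre of the underside, z up; 0.3 kg. Grip the barrel 40 mm up.
- plunger_c (a joint): Travel of the red plunger of gauge_c, m: 0 fully out, grows as it is pushed down; starts at 0 to 0.003. About 2 N moves it and it stays where left. Full stroke 0.016; if jammed it stops solid at about 0.006.
- plunger_c_top (a point): Centre of the top face of the red cap of gauge_c: 84 mm above the gauge's underside when fully out, 68 mm when fully down.
- reject_tray: Loose red open tray on the desk to the left of the locker, 150 mm along its x, 200 mm along its y, 32 mm high, walls and floor 4 mm. Origin: centre of its underside, z up.
- bearing: Loose steel ball bearing lying on the desk between tray and locker, 47 mm in diameter, 14 mm high; bystander. Origin: centre of its underside.
- caliper: Loose steel caliper lying flat on the desk right of the locker, 233 mm long, 72 mm wide, 11 mm thick; bystander. Origin: its underside, about its middle.

How it is judged (in metres and radians):
On the way:
1. the shutter is raised and stays open with the gripper well away from its bar (value of joint shutter above 1.5 rad and distance between the grasp point and shutter_handle above 0.06 m), for 0.3 s.
At the end, for the whole second after the job is handed in: Shutter open (above 1.5 rad). Good gauges upright (0.1 rad), within 40 mm of their start, plungers down 13.5 mm or more. Jammed gauge, its plunger pushed to the jam (over 4.5 mm), upright on the floor of the red tray, which is on the desk. All at rest (value of joint shutter above 1.5 rad and height (world z) of reject_tray below 0.01 m and angle between each of gauge_a, gauge_b, gauge_c's own z axis and vertical below 0.1 rad and linear speed of each of gauge_a, gauge_b, gauge_c below 0.03 m/s and ((value of joint each of plunger_b, plunger_c above 0.0135 m and distance of each of gauge_b, gauge_c from where it was at the start of the episode below 0.04 m and value of joint plunger_a between 0.0045 and 0.009 m and x of gauge_a in the frame of reject_tray between -0.065 and 0.065 m and y of gauge_a in the frame of reject_tray between -0.09 and 0.09 m and z of gauge_a in the frame of reject_tray between -0.002 and 0.012 m) or (value of joint each of plunger_a, plunger_c above 0.0135 m and distance of each of gauge_a, gauge_c from where it was at the start of the episode below 0.04 m and value of joint plunger_b between 0.0045 and 0.009 m and x of gauge_b in the frame of reject_tray between -0.065 and 0.065 m and y of gauge_b in the frame of reject_tray between -0.09 and 0.09 m and z of gauge_b in the frame of reject_tray between -0.002 and 0.012 m) or (value of joint each of plunger_a, plunger_b above 0.0135 m and distance of each of gauge_a, gauge_b from where it was at the start of the episode below 0.04 m and value of joint plunger_c between 0.0045 and 0.009 m and x of gauge_c in the frame of reject_tray between -0.065 and 0.065 m and y of gauge_c in the frame of reject_tray between -0.09 and 0.09 m and z of gauge_c in the frame of reject_tray between -0.002 and 0.012 m))); the robot touches nothing.
It fails at once if a gauge is tipped over (more than 0.6 rad) (angle between any of gauge_a, gauge_b, gauge_c's own z axis and vertical above 0.6 rad).
It fails at once if the bearing or the caliper is moved by more than 40 mm (distance of any of bearing, caliper from where it was at the start of the episode above 0.04 m).
It also fails if it takes over 72 s, if anything falls off the work surface, if the arm or the gripper's body presses on something with over 40 N, if the wrist force passes 120 N, or if a joint passes its speed limit or range.

ROBOT

A 6-joint arm with a two-finger parallel gripper is mounted at the origin on a cart in front of the work surface, level with it; the furniture and walls round the work are solid. World frame = base frame: x ahead of the robot, y to its left, z up, the work surface at z = 0. Lengths are in mm, angles in rad, forces in N, time in s.
With the tool pointing down it reaches from about 275 to 1000 mm from the base axis. Payload 8.4 kg.
Tool frame: the origin (TCP) lies between the finger pads; the fingertips stand 22 mm ahead of it and the grasp point (between the pads) lies 3 mm ahead of it (r.nose_length is the z of the fingertips in the tool frame, in mm); z points along the fingers, y is the line along which they close (so a half turn about z gives the same grasp; the last joint's range is limited). The gripper opens to 85 mm and grips with 20 to 120 N. Pads are 22 mm wide; open, the fingers measure 114 mm over their backs; the gripper's body (76 mm by 85 mm) begins 54 mm behind the grasp point. The pads swing forward as they close: fully open they stand 13 mm farther back than shut.
Start: joints at [-1.22, 0.353, 1.633, -0, 1.155, -0.002], TCP at [215.953, -586.509, 253.281] pointing down, gripper open.
Joint ranges: [-2.63, 2.63], [-0.92, 2.1], [0.06, 2.66], [-1.3, 4.44], [0, 2.69], [-3.02, 3.02]. Speed limits (rad/s): [2.22, 2.22, 2.79, 3.14, 3.14, 3.14].

INTERFACE

Orientations are given as [roll, pitch, yaw] about the fixed x, y, z axes, in that order (R = Rz(yaw) Ry(pitch) Rx(roll)).
In Python, from rig import r gives the robot as it stands.
- The arm moves only by the shell command python3 steer.py 'ROWS' [FORCE]. ROWS is a JSON list of rows, 1 to 5 of them, each written [[rx, ry, rz], [dx, dy, dz], opening]: a rotation vector rx, ry, rz in rad, then dx, dy, dz in mm, then the opening from 0.0 (shut) to 1.0 (fully open); each row shifts and turns the commanded pose from where the row before left it, along the tool's axes as they then stand; what a row does not reach is not made up. A row lasts 1/12 s, in which the tool goes at most 41.7 mm and 0.125 rad, less where a joint would pass 70% of its speed; a pose out of reach is approached as far as the arm can. The fingers move at their own pace and stop on an object; FORCE is the grip in N (left out, the last holds). Time passes only in rows, so rows that do not move let the fingers close. It prints the time, the measured TCP pose, the force, the opening and the grip force at its end. Input that does not fit is refused with a message, and nothing moves.
- r.sense(): the state, without advancing time (a new reading comes with each control period).
- r.grab_frame(name): name is "scene" or "top" or "wrist"; returns the picture (480x640x3 uint8, red, green, blue); there is no depth.
- r.camera_params(name): a dict with "fx", "fy", "cx", "cy" (pixels), "dist_coeffs" ([k1, k2, p1, p2, k3] as OpenCV has them; the pictures are not rectified), "rvec" (rotation vector, rad) and "tvec" (3), from world to camera coordinates, as OpenCV has them. Camera axes: x right, y down, z forward; pixel columns grow to the right and rows downward; lengths in mm; the calibration is good to about 2 mm. A picture is of the moment at which its call begins: read the wrist's pose just before it. camera_params takes no time and is no camera call; for the wrist camera it gives the pose at the moment of the call.
- r.sign_off(): hands the job in; it is judged then, once.
The state is a dict: "clock": time; "qpos": joint angles; "qvel": joint speeds; "joint_efforts": joint torques, N m; "eef_pos": TCP position; "tcp_rot": TCP orientation; "contact_force": force on the tool from outside, world axes, zero at the start; "wrist_torque": the same for the moment, N m; "opening": opening from 0.0 (shut) to 1.0 (fully open); "grasp_force": force on a finger pad.
Only numpy, scipy, OpenCV 4.12 (cv2) and the standard library are available. Lean on these libraries where they do the work, as an engineer would, in place of code of your own. Each camera call takes 0.05 s, during which the arm holds its last target. There are 200 camera calls.

## Working session

There is one attempt and no reset: what is moved stays moved. The work goes in short steps, Python scripts to look and compute and a shell command to move; the robot and the scene stay as the last step left them, time stands still between calls to the robot, and variables do not carry over. Pictures are saved under pics/ and viewed, at most 10 in all, crops included, and the job is handed in when it is done.

```bash
ls; mkdir -p pics; python3 - <<'E'
from rig import r
import cv2
s=r.sense(); print(s)
for n in("scene","top"):
    cv2.imwrite(f"pics/{n}0.png",r.grab_frame(n)[:,:,::-1]); p=r.camera_params(n); print(n,p)
print(r.nose_length)
E
```

```text
pics
rig.py
steer.py
{'clock': 0.0, 'qpos': array([-1.22040728e+00,  3.53638994e-01,  1.63417006e+00, -1.98681962e-05,
        1.15523540e+00, -2.40979034e-03]), 'qvel': array([-0.00075419,  0.0009938 , -0.0007416 ,  0.00086948, -0.00034725,
        0.00209907]), 'joint_efforts': array([-6.74150033e-04, -6.05266142e+01, -3.42068052e+01, -2.12743163e-05,
        9.38176032e-03,  8.10760184e-05]), 'eef_pos': array([ 215.77847827, -586.06170973,  252.55202675]), 'tcp_rot': array([-3.14014081e+00,  1.46669654e-05,  3.52806883e-01]), 'contact_force': array([0.13730762, 0.06167678, 0.12138152]), 'wrist_torque': array([-0.0197256 , -0.05161949, -0.00795938]), 'grasp_force': 0.0, 'opening': 1.002321813519878}
scene {'fx': 503.5238257491862, 'fy': 503.5238257491862, 'cx': 316.1124520219228, 'cy': 237.9007450134282, 'dist_coeffs': array([-0.06202873,  0.        ,  0.        ,  0.        ,  0.        ]), 'rvec': array([ 0.76322697,  2.46089134, -1.2809721 ]), 'tvec': array([ 521.7278828 ,  -36.95493267, 1547.09795234])}
top {'fx': 487.8078003052906, 'fy': 487.8078003052906, 'cx': 324.14172994790886, 'cy': 243.24334670667835, 'dist_coeffs': array([-0.12644914,  0.        ,  0.        ,  0.        ,  0.        ]), 'rvec': array([ 1.50315334, -2.17939656,  0.76978861]), 'tvec': array([  44.09018128,  491.07179588, 1059.67239359])}
22.0
```
View pics/scene0.png

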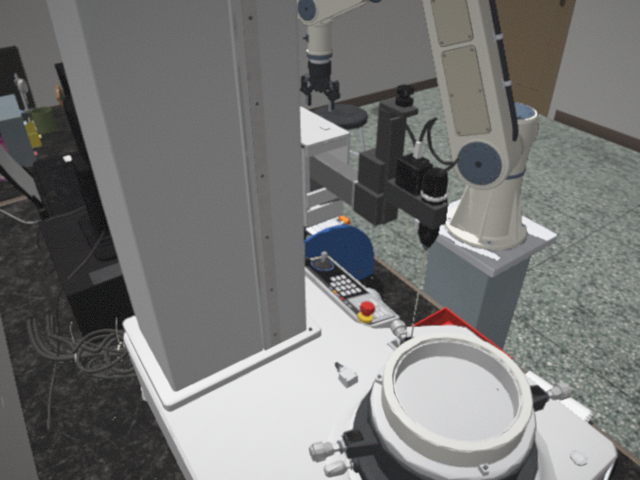

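View pics/top0.png

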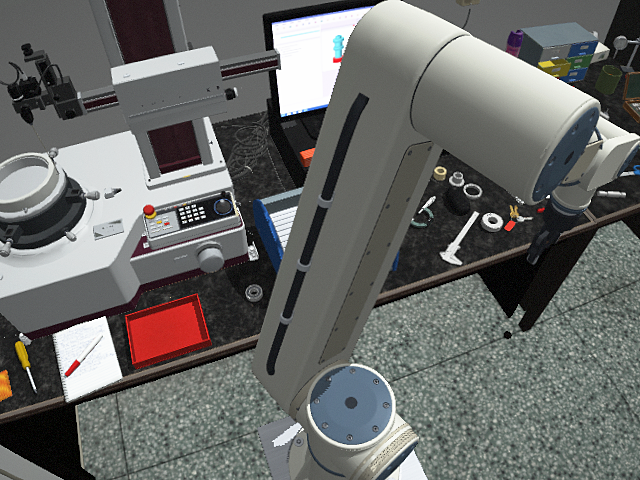

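The scene view is mostly blocked by the measuring machine; it shows a blue cheek near (340,250). The top view shows the red tray around (168,332), the bearing at (254,293), the caliper at (460,240), and the locker at x≈255–400, mostly hidden by the arm.

```bash
cat > h.py <<'E'
from rig import r
import numpy as np, cv2
from scipy.spatial.transform import Rotation as Rn
def ray(p,uv):
    K=np.array([[p['fx'],0,p['cx']],[0,p['fy'],p['cy']],[0,0,1]])
    q=cv2.undistortPoints(np.array([[uv]],float),K,p['dist_coeffs'])[0,0]
    R=cv2.Rodrigues(p['rvec'])[0]; return -R.T@p['tvec'], R.T@np.array([q[0],q[1],1.])
def onz(p,uv,z):
    c,d=ray(p,uv); return c+d*(z-c[2])/d[2]
def tri(obs):
    A=np.zeros((3,3));b=np.zeros(3);L=[]
    for p,uv in obs:
        c,d=ray(p,uv);d=d/np.linalg.norm(d);M=np.eye(3)-np.outer(d,d);A+=M;b+=M@c;L.append((c,M))
    x=np.linalg.solve(A,b); return x,[np.linalg.norm(M@(x-c)) for c,M in L]
def proj(p,X):
    K=np.array([[p['fx'],0,p['cx']],[0,p['fy'],p['cy']],[0,0,1]])
    return cv2.projectPoints(np.array(X,float).reshape(-1,3),p['rvec'],p['tvec'],K,p['dist_coeffs'])[0][:,0]
def pose():
    s=r.sense(); return s['eef_pos'],Rn.from_euler('xyz',s['tcp_rot'])
def delta(pos,yaw):
    """tool-frame shift and rotvec to bring the TCP to pos, pointing down, tool yaw"""
    x,R=pose(); T=Rn.from_euler('xyz',[np.pi,0,yaw])
    print('shift',R.inv().apply(np.array(pos)-x).round(1),'rot',(R.inv()*T).as_rotvec().round(3))
E
python3 - <<'E'
from h import *
np.set_printoptions(suppress=True,precision=1)
p=r.camera_params('top')
im=cv2.imread('pics/top0.png'); hsv=cv2.cvtColor(im,cv2.COLOR_BGR2HSV)
m=cv2.inRange(hsv,(0,150,90),(8,255,255))|cv2.inRange(hsv,(172,150,90),(180,255,255))
m[:280]=0; m[:,:115]=0
c=max(cv2.findContours(m,0,2)[0],key=cv2.contourArea)
print('tray rect px',cv2.minAreaRect(c)); b=cv2.approxPolyDP(c,8,True)[:,0]; print(b.tolist())
for q in b: print(onz(p,q,32),onz(p,q,0))
print('bearing',onz(p,(254,293),7),'cal',onz(p,(460,240),5))
m=cv2.inRange(hsv,(100,120,40),(125,255,200)); m[:180]=0;m[290:]=0
for c in cv2.findContours(m,0,2)[0]:
    if cv2.contourArea(c)>60: print(cv2.boundingRect(c))
print('cheek?',onz(p,(255,202),100),onz(p,(278,265),10))
w=r.camera_params('wrist'); R=cv2.Rodrigues(w['rvec'])[0]; print('wristcam',-R.T@w['tvec'],R[2], 'tcp',r.sense()['eef_pos'],w['fx'],w['cx'])
print('cam in tool',pose()[1].inv().apply(-R.T@w['tvec']-pose()[0]),'axis in tool',pose()[1].inv().apply(R[2]),pose()[1].inv().apply(R[0]))
E
```

```text
tray rect px ((165.1548614501953, 328.2038879394531), (53.375858306884766, 81.51678466796875), 75.61860656738281)
[[197, 293], [125, 315], [133, 364], [211, 344]]
[543.2 209.8  32. ] [566.3 211.9   0. ]
[541.8 407.9  32. ] [564.9 415.7   0. ]
[391.  406.2  32. ] [409.7 413.9   0. ]
[378.9 208.   32. ] [397.3 210.    0. ]
bearing [505.5  62.3   7. ] cal [ 468.6 -569.     5. ]
(253, 199, 30, 75)
cheek? [749.3 -19.8 100. ] [571.4 -28.   10. ]
wristcam [ 276.1 -563.3  373.3] [-0.2 -0.1 -1. ] tcp [ 215.8 -586.1  252.6] 412.0894277648384 320.39502802610485
cam in tool [  64.5   -0.7 -120.7] axis in tool [-0.3  0.   1. ] [ 0.  1. -0.]
```

```bash
python3 steer.py '[[[0,0,0],[0,0,-35],1],[[0,0,0],[0,0,-35],1],[[0,0,0],[20,-12,-30],1],[[0,0,0],[30,-19,-15],1],[[0,0,0],[33,-21,-10],1]]'; python3 steer.py '[[[0,0,0],[33,-21,-10],1],[[0,0,0],[33,-21,-10],1],[[0,0,0],[33,-21,-6],1],[[0,0,0],[33,-21,-6],1],[[0,0,0],[33,-21,0],1]]';  python3 steer.py '[[[0,0,0],[33,-21,0],1],[[0,0,0],[33,-21,0],1],[[0,0,0],[33,-21,0],1],[[0,0,0],[33,-21,0],1],[[0,0,0],[33,-21,0],1]]'
```

```text
clock: 0.52
eef_pos: [276.0, -509.4, 380.5]
tcp_rot: [3.139, -0.0, 0.351]
contact_force: [1.4, 0.0, 0.9]
opening: 0.996
grasp_force: 0.0
clock: 0.93
eef_pos: [395.4, -352.0, 411.5]
tcp_rot: [3.14, -0.001, 0.352]
contact_force: [0.3, 0.4, 0.5]
opening: 1.0
grasp_force: 0.0
clock: 1.35
eef_pos: [513.7, -196.1, 410.1]
tcp_rot: [-3.141, 0.0, 0.353]
contact_force: [-0.4, -1.2, -0.1]
opening: 1.001
grasp_force: 0.0
```

```bash
python3 steer.py '[[[0,0,-0.125],[0,0,0],1],[[0,0,-0.125],[0,0,0],1],[[0,0,-0.125],[0,0,0],1],[[0,0,-0.125],[0,0,0],1],[[0,0,-0.125],[0,0,0],1]]';python3 steer.py '[[[0,0,-0.125],[0,0,0],1],[[0,0,-0.125],[0,0,0],1],[[0,0,-0.125],[0,0,0],1],[[0,0,-0.125],[0,0,0],1],[[0,0,-0.125],[0,0,0],1]]';python3 steer.py '[[[0,0,-0.125],[0,0,0],1],[[0,0,-0.125],[0,0,0],1],[[0,0,-0.125],[0,0,0],1],[[0,0,-0.125],[0,0,0],1],[[0,0,-0.125],[0,0,0],1]]';python3 steer.py '[[[0,0,-0.125],[0,0,0],1],[[0,0,-0.125],[0,0,0],1],[[0,0,-0.125],[0,0,0],1],[[0,0,-0.125],[0,0,0],1],[[0,0,-0.125],[0,0,0],1]]'
python3 - <<'E'
from h import *
delta([520,-190,410],np.pi); print(r.sense()['qpos'])
E
```

```text
clock: 1.77
eef_pos: [512.9, -197.6, 409.8]
tcp_rot: [-3.141, 0.0, 0.984]
contact_force: [0.1, -0.8, 0.0]
opening: 1.003
grasp_force: 0.0
clock: 2.18
eef_pos: [512.8, -197.8, 409.9]
tcp_rot: [-3.141, -0.0, 1.609]
contact_force: [1.4, 1.2, 0.4]
opening: 0.996
grasp_force: 0.0
clock: 2.6
eef_pos: [512.8, -197.9, 409.9]
tcp_rot: [-3.141, -0.001, 2.234]
contact_force: [0.4, -0.4, -0.3]
opening: 0.993
grasp_force: 0.0
clock: 3.02
eef_pos: [512.8, -197.9, 409.9]
tcp_rot: [3.142, -0.001, 2.859]
contact_force: [0.7, -0.2, 0.2]
opening: 1.002
grasp_force: 0.0
shift [-4.7  9.6 -0.1] rot [ 0.    -0.001 -0.283]
[-3.71038347e-01  1.21228280e-01  1.59046336e+00 -8.90043542e-06
  1.43066937e+00 -1.65918664e+00]
```

```bash
python3 steer.py '[[[0,0,-0.125],[0,0,0],1],[[0,0,-0.125],[0,0,0],1],[[0,0,-0.033],[0,0,0],1],[[0,0,0],[0,0,0],1]]'
python3 - <<'E'
from h import *
cv2.imwrite("pics/w1.png",r.grab_frame("wrist")[:,:,::-1]); np.save('w1.npy',r.camera_params('wrist'),allow_pickle=True)
cv2.imwrite("pics/t1.png",r.grab_frame("top")[:,:,::-1])
E
```

```text
clock: 3.35
eef_pos: [512.8, -197.9, 409.9]
tcp_rot: [3.141, -0.001, 3.137]
contact_force: [0.8, -0.8, -0.7]
opening: 1.003
grasp_force: 0.0
```

View pics/w1.png

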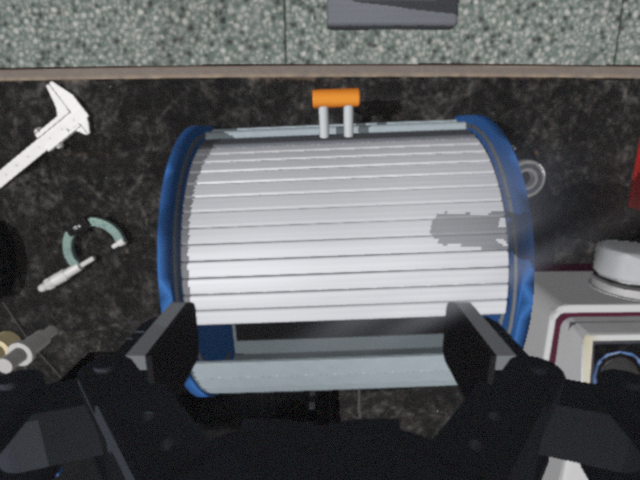

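The wrist view shows the orange bar at (336,98) in front of the slats, the blue cheeks at x≈165 and 525 and the rear hood at y≈370. The bearing is at (535,178) and the caliper at (45,130). Next I take a second wrist view to measure the bar.

```bash
cat >> h.py <<'E'
def orange(im):
    hsv=cv2.cvtColor(im,cv2.COLOR_BGR2HSV); m=cv2.inRange(hsv,(6,170,110),(20,255,255))
    c=max(cv2.findContours(m,0,2)[0],key=cv2.contourArea); b=cv2.minAreaRect(c)
    P=c[:,0].astype(float); ax=cv2.boxPoints(b); e=sorted([(ax[i]+ax[(i+1)%4])/2 for i in range(4)],key=lambda q:q[0])
    return b,e[0],e[-1]
E
python3 - <<'E'
from h import *
np.set_printoptions(suppress=True,precision=1)
p=np.load('w1.npy',allow_pickle=True).item(); im=cv2.imread('pics/w1.png')
b,l,rr=orange(im);print(b,l,rr)
for q in(b[0],l,rr): print(onz(p,q,83))
for q in((202,128),(463,118),(165,310),(532,300)): print(q,onz(p,q,60),onz(p,q,205))
E
python3 steer.py '[[[0,0,0],[35,0,0],1],[[0,0,0],[35,0,0],1],[[0,0,0],[30,0,0],1],[[0,0,0],[0,0,0],1]]'
python3 - <<'E'
from h import *
np.set_printoptions(suppress=True,precision=1)
p=np.load('w1.npy',allow_pickle=True).item(); im=cv2.imread('pics/w1.png')
p2=r.camera_params('wrist'); im2=r.grab_frame("wrist")[:,:,::-1].copy(); cv2.imwrite("pics/w2.png",im2); np.save('w2.npy',p2,allow_pickle=True)
a=orange(im);b=orange(im2);print(b)
print('bar',tri([(p,a[0][0]),(p2,b[0][0])]),tri([(p,a[1]),(p2,b[1])]),tri([(p,a[2]),(p2,b[2])]))
E
```

```text
((335.488525390625, 97.62156677246094), (18.47636604309082, 47.34190368652344), 88.26429748535156) [311.8  98.3] [359.1  96.9]
[ 413.5 -181.7   83. ]
[ 414.  -206.2   83. ]
[ 412.9 -157.3   83. ]
(202, 128) [ 442.6 -328.5   60. ] [ 443.5 -288.1  205. ]
(463, 118) [433.6 -40.5  60. ] [437.4 -88.8 205. ]
(165, 310) [ 660.7 -392.4   60. ] [ 594.5 -332.3  205. ]
(532, 300) [650.3  63.6  60. ] [587.3 -16.8 205. ]
clock: 3.78
eef_pos: [408.7, -196.9, 410.3]
tcp_rot: [-3.142, -0.002, 3.133]
contact_force: [1.3, -0.4, -0.4]
opening: 1.001
grasp_force: 0.0
(((333.5, 198.5), (15.0, 43.0), 90.0), array([312. , 198.5], dtype=float32), array([355. , 198.5], dtype=float32))
bar (array([ 413.7, -182.4,   85.8]), [np.float64(0.5133496944292539), np.float64(0.5133496944292331)]) (array([ 414. , -206.3,   82.6]), [np.float64(0.0895057838065747), np.float64(0.089505783806544)]) (array([ 413.3, -158.8,   89.1]), [np.float64(0.9193034462959201), np.float64(0.9193034462958913)])
```

View pics/w2.png

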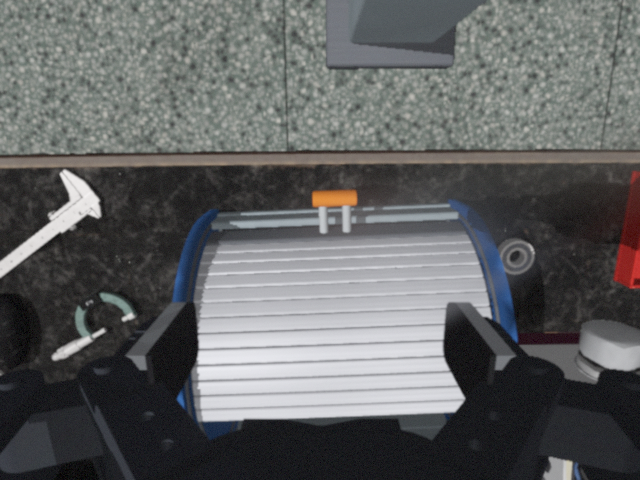

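The second view shows the bar at (334,198). The two views give the bar centre at (413.6,-182.2,84–86), against 83.4 expected, a length of 47.5 mm, and a locker yaw of about 0.03. I'll move in to grasp it.

```bash
python3 steer.py '[[[0,0,-0.038],[-5,14.7,35],1],[[0,0,0],[0,0,38],1],[[0,0,0],[0,0,38],1],[[0,0,0],[0,0,38],1],[[0,0,0],[0,0,38],1]]' 60; python3 steer.py '[[[0,0,0],[0,0,38],1],[[0,0,0],[0,0,38],1],[[0,0,0],[0,0,25],1],[[0,0,0],[0,0,0],1]]';  python3 - <<'E'
from h import *
delta([413.6,-182.2,86],np.pi+.03)
E
```

```text
clock: 4.25
eef_pos: [418.9, -182.6, 221.8]
tcp_rot: [-3.141, 0.001, -3.11]
contact_force: [0.6, -0.1, 0.5]
opening: 1.002
grasp_force: 0.0
clock: 4.58
eef_pos: [415.8, -181.4, 117.8]
tcp_rot: [3.138, -0.007, -3.11]
contact_force: [-1.0, 0.6, 0.2]
opening: 0.998
grasp_force: 0.0
shift [ 2.  -0.9 31.8] rot [ 0.004 -0.007  0.001]
```

```bash
python3 steer.py '[[[0,0,0],[1,-0.5,16],1],[[0,0,0],[0,0,16],1],[[0,0,0],[0,0,0],1],[[0,0,0],[0,0,0],0.45],[[0,0,0],[0,0,0],0.45]]' 60; python3 steer.py '[[[0,0,0],[0,0,0],0.45],[[0,0,0],[0,0,0],0.45],[[0,0,0],[0,0,0],0.45],[[0,0,0],[0,0,0],0.45]]' 60; python3 - <<'E'
from h import *
delta([413.6,-182.2,86],np.pi+.03)
E
```

```text
clock: 5.0
eef_pos: [418.2, -183.6, 91.6]
tcp_rot: [-3.141, 0.002, -3.11]
contact_force: [-0.1, -0.2, 0.7]
opening: 0.752
grasp_force: 0.0
clock: 5.33
eef_pos: [418.0, -182.0, 92.1]
tcp_rot: [3.14, 0.002, -3.112]
contact_force: [1.0, 13.8, 15.0]
opening: 0.547
grasp_force: 60.2
shift [ 4.4 -0.   6.1] rot [0.002 0.002 0.   ]
```

Bar gripped: opening 0.547, about 47 mm. I raise the shutter along its arc.

```bash
python3 steer.py '[[[0,0,0],[-4,0,-18],0.45],[[0,0,0],[-7,0,-17],0.45],[[0,0,0],[-8,0,-17],0.45],[[0,0,0],[-10,0,-15],0.45],[[0,0,0],[-11,0,-15],0.45]]'; python3 steer.py '[[[0,0,0],[-13,0,-13],0.45],[[0,0,0],[-14,0,-12],0.45],[[0,0,0],[-15,0,-11],0.45],[[0,0,0],[-16,0,-9],0.45],[[0,0,0],[-17,0,-7],0.45]]'; python3 steer.py '[[[0,0,0],[-17.5,0,-6],0.45],[[0,0,0],[-18,0,-4],0.45],[[0,0,0],[-14,0,-1.5],0.45],[[0,0,0],[-14,0,-1],0.45],[[0,0,0],[0,0,0],0.45]]'; python3 - <<'E'
from h import *
delta([594.5-2,-177,230],np.pi+.03)
E
```

```text
clock: 5.75
eef_pos: [457.4, -180.6, 173.2]
tcp_rot: [3.14, 0.001, -3.11]
contact_force: [10.2, 6.1, -18.8]
opening: 0.54
grasp_force: 64.2
clock: 6.17
eef_pos: [531.2, -178.0, 224.8]
tcp_rot: [3.139, -0.003, -3.11]
contact_force: [-0.2, 4.3, -9.5]
opening: 0.542
grasp_force: 63.6
clock: 6.58
eef_pos: [597.0, -175.8, 237.1]
tcp_rot: [3.139, 0.0, -3.11]
contact_force: [-0.5, 6.0, -0.9]
opening: 0.536
grasp_force: 63.5
shift [ 4.6 -1.1  7.1] rot [0.002 0.    0.002]
```

```bash
python3 steer.py '[[[0,0,0],[0,0,0],1],[[0,0,0],[0,0,0],1],[[0,0,0],[0,0,0],1],[[0,0,0],[0,0,-20],1],[[0,0,0],[0,0,-35],1]]'; python3 steer.py '[[[0,0,0],[20,0,-35],1],[[0,0,0],[38,0,-15],1],[[0,0,0],[38,0,-10],1],[[0,0,0],[0,0,0],1],[[0,0,0],[0,0,0],1]]'; python3 - <<'E'
from h import *
p2=r.camera_params('wrist'); im2=r.grab_frame("wrist")[:,:,::-1].copy(); cv2.imwrite("pics/w3.png",im2); np.save('w3.npy',p2,allow_pickle=True)
E
```

```text
clock: 7.0
eef_pos: [593.2, -177.2, 289.3]
tcp_rot: [3.14, -0.006, -3.11]
contact_force: [0.8, -0.9, -0.2]
opening: 0.999
grasp_force: 0.0
clock: 7.42
eef_pos: [498.3, -181.0, 353.8]
tcp_rot: [-3.14, 0.003, -3.111]
contact_force: [0.5, -0.8, -0.3]
opening: 0.999
grasp_force: 0.0
```

View pics/w3.png

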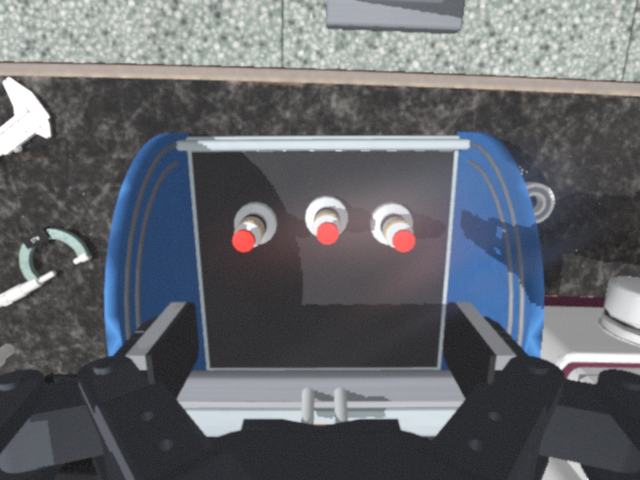

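The shutter is fully open, with its stems at (320,405) against the hood. Three gauges are visible, with red caps at (243,240), (327,232) and (403,239). I need a second view to triangulate the cap tops.

```bash
cat >> h.py <<'E'
def reds(im,u0=130,u1=520):
    hsv=cv2.cvtColor(im,cv2.COLOR_BGR2HSV); m=cv2.inRange(hsv,(0,170,60),(6,255,255))|cv2.inRange(hsv,(174,170,60),(180,255,255))
    m[:,:u0]=0;m[:,u1:]=0; out=[]
    for c in cv2.findContours(m,0,2)[0]:
        if cv2.contourArea(c)>80: out.append((*np.array(cv2.fitEllipse(c)[0]).round(1),*np.round(cv2.fitEllipse(c)[1],1)))
    return sorted(out)
E
python3 steer.py '[[[0,0,0],[35,10,0],1],[[0,0,0],[35,10,0],1],[[0,0,0],[0,0,0],1],[[0,0,0],[0,0,0],1]]'
python3 - <<'E'
from h import *
np.set_printoptions(suppress=True,precision=1)
p=np.load('w3.npy',allow_pickle=True).item(); im=cv2.imread('pics/w3.png')
p2=r.camera_params('wrist'); im2=r.grab_frame("wrist")[:,:,::-1].copy(); cv2.imwrite("pics/w4.png",im2); np.save('w4.npy',p2,allow_pickle=True)
a=reds(im);b=reds(im2);print(a,b)
for x,y in zip(a,b): print(tri([(p,x[:2]),(p2,y[:2])]),onz(p,x[:2],95),onz(p2,y[:2],95))
# foot: white/grey blobs
print([c.tolist() for c in proj(p,[[529,-250+i*80,24] for i in range(3)])])
E
```

```text
clock: 7.8
eef_pos: [428.5, -162.6, 351.7]
tcp_rot: [-3.142, 0.0, -3.11]
contact_force: [0.1, -0.1, 1.0]
opening: 1.003
grasp_force: 0.0
[(np.float64(243.6), np.float64(241.1), np.float64(17.3), np.float64(20.2))] [(np.float64(225.4), np.float64(309.3), np.float64(19.4), np.float64(21.1)), (np.float64(306.2), np.float64(301.5), np.float64(16.5), np.float64(18.4))]
(array([ 537.2, -253.7,   95. ]), [np.float64(0.05972594629321389), np.float64(0.05972594629321666)]) [ 537.2 -253.7   95. ] [ 537.1 -253.8   95. ]
[[258.3354055027403, 217.32557092120027], [329.9346183543628, 219.5422427628602], [401.34338875770186, 221.78799886351493]]
```

```bash
sed -i 's/(0,170,60),(6,255/(0,120,60),(10,255/; s/(174,170,60)/(170,120,60)/' h.py
python3 - <<'E'
from h import *
np.set_printoptions(suppress=True,precision=1)
p=np.load('w3.npy',allow_pickle=True).item(); im=cv2.imread('pics/w3.png')
p2=np.load('w4.npy',allow_pickle=True).item(); im2=cv2.imread('pics/w4.png')
a=reds(im);b=reds(im2);print(np.array(a),np.array(b))
print(cv2.cvtColor(im,cv2.COLOR_BGR2HSV)[232,322:334].tolist())
for x,y in zip(a,b): print(tri([(p,x[:2]),(p2,y[:2])]),onz(p,x[:2],95),onz(p2,y[:2],95))
E
```

```text
[[242.7 240.9  22.3  22.8]
 [327.2 233.5  20.8  21.8]
 [403.6 240.8  21.2  21.7]] [[224.9 308.9  21.6  22.5]
 [305.8 302.   20.8  21.4]
 [379.2 309.   20.3  21.4]]
[[1, 145, 255], [1, 147, 255], [1, 148, 255], [1, 147, 255], [1, 147, 255], [1, 149, 255], [1, 149, 255], [1, 148, 255], [1, 147, 255], [1, 146, 255], [1, 147, 255], [1, 148, 255]]
(array([ 537.5, -254.8,   93.3]), [np.float64(0.08821989515004555), np.float64(0.0882198951500023)]) [ 537.  -254.5   95. ] [ 536.7 -254.3   95. ]
(array([ 528. , -174. ,   91.8]), [np.float64(0.000928905145979156), np.float64(0.0009289051459847057)]) [ 527.1 -174.1   95. ] [ 526.5 -173.9   95. ]
(array([ 532.4, -100.5,   93.4]), [np.float64(0.006611143322809979), np.float64(0.0066111433229059545)]) [ 532.  -100.9   95. ] [ 531.7 -100.8   95. ]
```

```bash
python3 -c "
from h import *
delta([532,-100.7,142],np.pi+.03)"; python3 steer.py '[[[0,0,0],[-20,13,30],0],[[0,0,0],[-21,13,32],0],[[0,0,0],[-21,13,32],0],[[0,0,0],[-21,13,32],0],[[0,0,0],[-15,8,32],0]]' ; python3 steer.py '[[[0,0,0],[0,0,30],0],[[0,0,0],[0,0,22],0],[[0,0,0],[0,0,0],0],[[0,0,0],[0,0,0],0]]';python3 -c "
from h import *
delta([532,-100.7,142],np.pi+.03)"
```

```text
shift [-104.1   59.   210. ] rot [-0.     0.001  0.002]
clock: 8.27
eef_pos: [528.1, -98.6, 191.9]
tcp_rot: [3.142, 0.002, -3.109]
contact_force: [0.7, 0.1, 0.1]
opening: 0.298
grasp_force: 0.0
clock: 8.6
eef_pos: [525.3, -99.5, 140.5]
tcp_rot: [3.141, -0.003, -3.109]
contact_force: [0.9, 1.0, 0.3]
opening: 0.0
grasp_force: 0.0
shift [-6.6 -1.4 -1.5] rot [ 0.001 -0.003  0.003]
```

```bash
python3 steer.py '[[[0,0,0],[-5,-0.5,6],0],[[0,0,0],[0,0,8],0],[[0,0,0],[0,0,6],0],[[0,0,0],[0,0,0],0]]'; for i in 1 2 3; do python3 steer.py '[[[0,0,0],[0,0,3],0],[[0,0,0],[0,0,3],0],[[0,0,0],[0,0,0],0]]' |egrep 'eef|cont'; done
```

```text
clock: 8.93
eef_pos: [529.8, -100.1, 121.3]
tcp_rot: [3.142, -0.0, -3.11]
contact_force: [0.2, -0.1, 0.3]
opening: -0.001
grasp_force: 0.0
eef_pos: [530.0, -100.1, 115.7]
contact_force: [-0.6, 0.7, -0.8]
eef_pos: [530.9, -100.3, 111.9]
contact_force: [-7.4, 1.4, 24.2]
eef_pos: [533.1, -100.7, 111.6]
contact_force: [-22.7, 4.1, 87.0]
```

Solid stop at TCP z≈112, so the cap top is at about 90. That makes the left gauge (y≈-100) the jammed one. I back off and test the middle gauge.

```bash
python3 steer.py '[[[0,0,0],[0,0,-6],0],[[0,0,0],[0,0,-15],0],[[0,0,0],[0,0,-12],0],[[0,0,0],[0,0,0],0]]'; python3 -c "
from h import *
delta([527.5,-174,118],np.pi+.03)"
```

```text
clock: 10.02
eef_pos: [531.3, -100.3, 138.9]
tcp_rot: [-3.141, 0.004, -3.109]
contact_force: [0.8, 0.4, 0.5]
opening: 0.0
grasp_force: 0.0
shift [  6.3 -73.5  21. ] rot [-0.001  0.004  0.002]
```

```bash
python3 steer.py '[[[0,0,0],[2,-24,0],0],[[0,0,0],[2,-25,0],0],[[0,0,0],[2,-24.5,6],0],[[0,0,0],[0,0,12],0],[[0,0,0],[0,0,0],0]]'|egrep 'eef|cont'; for i in 1 2 3 4; do python3 steer.py '[[[0,0,0],[0,0,2.5],0],[[0,0,0],[0,0,2.5],0],[[0,0,0],[0,0,0],0]]' |egrep 'eef|cont'; done
```

```text
eef_pos: [525.0, -174.2, 116.3]
contact_force: [-0.8, 0.1, -0.7]
eef_pos: [526.1, -172.8, 113.3]
contact_force: [-0.3, -0.4, 0.5]
eef_pos: [526.3, -173.2, 108.5]
contact_force: [0.4, 0.8, 0.5]
eef_pos: [526.3, -173.6, 103.4]
contact_force: [-0.7, 0.6, 0.6]
eef_pos: [527.1, -174.0, 101.8]
contact_force: [-10.5, 3.6, 36.8]
```

The middle gauge ran down fully, with the stop at TCP z≈102. Next is the right gauge.

```bash
python3 steer.py '[[[0,0,0],[0,0,-6],0],[[0,0,0],[0,0,-15],0],[[0,0,0],[0,0,-15],0],[[0,0,0],[0,0,0],0]]'|egrep 'eef|cont'; python3 -c "
from h import *
delta([537,-254.5,118],np.pi+.03)"
```

```text
eef_pos: [527.9, -174.4, 137.1]
contact_force: [-0.0, -0.5, 0.2]
shift [ -6.5 -80.4  19.2] rot [-0.002  0.004  0.002]
```

```bash
python3 steer.py '[[[0,0,0],[-2,-26,0],0],[[0,0,0],[-3,-27,0],0],[[0,0,0],[-2,-27,5],0],[[0,0,0],[0,0,13],0],[[0,0,0],[0,0,0],0]]'|egrep 'eef|cont'; for i in 1 2 3 4; do python3 steer.py '[[[0,0,0],[0,0,2.5],0],[[0,0,0],[0,0,2.5],0],[[0,0,0],[0,0,0],0]]' |egrep 'eef|cont'; done
```

```text
eef_pos: [535.1, -254.5, 114.5]
contact_force: [-0.2, 0.0, 0.8]
eef_pos: [535.6, -252.7, 111.4]
contact_force: [-1.2, 0.4, 0.4]
eef_pos: [535.9, -252.9, 106.5]
contact_force: [0.4, -0.2, 1.4]
eef_pos: [536.2, -253.4, 102.1]
contact_force: [-0.5, 1.5, 4.6]
eef_pos: [537.2, -253.9, 101.8]
contact_force: [-13.7, 7.6, 51.5]
```

```bash
python3 steer.py '[[[0,0,0],[0,0,-6],0],[[0,0,0],[0,0,-20],0],[[0,0,0],[0,0,-40],0],[[0,0,0],[10,25,-32],1],[[0,0,0],[20,30,-20],1]]'|egrep 'eef|cont'; python3 steer.py '[[[0,0,0],[20,32,-15],1],[[0,0,0],[20,32,-10],1],[[0,0,0],[20,15,0],1],[[0,0,0],[0,0,0],1],[[0,0,0],[0,0,0],1]]'; cat > look.py <<'E'
import sys
from h import *
n=sys.argv[1]; p=r.camera_params('wrist'); im=r.grab_frame("wrist")[:,:,::-1].copy(); cv2.imwrite(f"pics/{n}.png",im); np.save(f'{n}.npy',p,allow_pickle=True)
E
python3 look.py w5; python3 steer.py '[[[0,0,0],[30,8,-10],1],[[0,0,0],[30,8,-10],1],[[0,0,0],[0,0,0],1],[[0,0,0],[0,0,0],1]]'; python3 look.py w6;python3 - <<'E'
from h import *
np.set_printoptions(suppress=True,precision=1)
p,p2=[np.load(n+'.npy',allow_pickle=True).item() for n in('w5','w6')]; im,im2=[cv2.imread(f'pics/{n}.png') for n in ('w5','w6')]
a=reds(im,60,600);b=reds(im2,60,600);print(np.array(a),np.array(b))
for x,y in zip(a,b): print(tri([(p,x[:2]),(p2,y[:2])]),onz(p,x[:2],85),onz(p2,y[:2],85))
E
```

```text
eef_pos: [506.9, -200.9, 217.8]
contact_force: [0.8, 0.6, 0.9]
clock: 14.02
eef_pos: [441.3, -121.9, 240.0]
tcp_rot: [-3.141, 0.001, -3.108]
contact_force: [-0.5, -0.3, -0.3]
opening: 0.977
grasp_force: 0.0
clock: 14.4
eef_pos: [381.5, -109.1, 260.1]
tcp_rot: [-3.141, 0.001, -3.11]
contact_force: [-0.2, -0.6, -0.6]
opening: 0.997
grasp_force: 0.0
[[248.2 335.9  26.8  28.5]
 [345.1 351.7  28.3  28.4]] [[238.5 387.5  24.1  25.8]
 [325.  402.5  25.5  26. ]]
(array([ 527.8, -174. ,   77.3]), [np.float64(0.004548313842803563), np.float64(0.0045483138428295804)]) [ 523.6 -172.7   85. ] [ 522.3 -172.4   85. ]
(array([ 533.3, -100.4,   86.3]), [np.float64(0.0449185342257666), np.float64(0.04491853422575226)]) [ 534.1 -100.3   85. ] [ 534.3 -100.4   85. ]
```

View pics/w6.png

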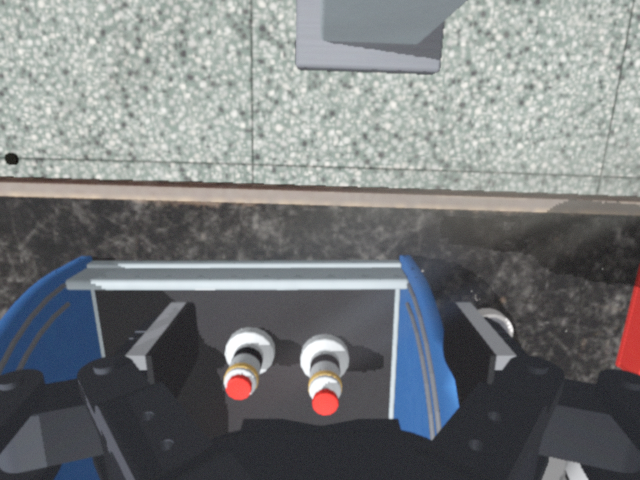

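The jammed gauge's cap is at (325,402) and the middle one's at (239,387), both upright. The jammed cap stands about 9 mm higher, which agrees with the push. I move over the jammed gauge at (533,-100.5).

```bash
python3 steer.py '[[[0,0,0],[-35,1,-10],0.7],[[0,0,0],[-38,0,5],0.7],[[0,0,0],[-38,0,25],0.7],[[0,0,0],[-38,0,35],0.7],[[0,0,0],[-3,0,35],0.7]]'|egrep 'eef|cont';  python3 steer.py '[[[0,0,0],[0,0,15],0.7],[[0,0,0],[0,0,0],0.7],[[0,0,0],[0,0,0],0.7]]'|egrep 'eef|cont'; python3 -c "
from h import *
delta([533,-100.5,53],np.pi+.03)"
```

```text
eef_pos: [530.5, -103.8, 178.2]
contact_force: [-0.1, 0.5, -0.7]
eef_pos: [522.8, -103.2, 162.2]
contact_force: [-0.2, 1.0, 1.1]
shift [-10.5   2.3 109.1] rot [ 0.001 -0.003  0.002]
```

```bash
python3 steer.py '[[[0,0,0],[-4,2,25],0.7],[[0,0,0],[0,0,25],0.7],[[0,0,0],[0,0,0],0.7],[[0,0,0],[0,0,0],0.7],[[0,0,0],[0,0,0],0.7]]'|egrep 'eef|cont'; python3 -c "
from h import *
delta([533,-100.5,53],np.pi+.03)"; python3 steer.py '[[[0,0,0],[0,0,0],0.7],[[0,0,0],[0,0,0],0.7]]'|egrep 'eef|cont'
```

```text
eef_pos: [527.7, -101.1, 115.4]
contact_force: [0.4, -0.2, -0.0]
shift [-5.2  0.5 62.4] rot [-0.001  0.002  0.002]
eef_pos: [527.5, -101.0, 115.2]
contact_force: [0.0, -0.5, -0.0]
```

```bash
python3 steer.py '[[[0,0,0],[-5,0.5,10],0.7],[[0,0,0],[0,0,18],0.7],[[0,0,0],[0,0,18],0.7],[[0,0,0],[0,0,14],0.7],[[0,0,0],[0,0,0],0.7]]' 40; python3 steer.py '[[[0,0,0],[0,0,0],0.2],[[0,0,0],[0,0,0],0.2],[[0,0,0],[0,0,0],0.2],[[0,0,0],[0,0,0],0.2],[[0,0,0],[0,0,0],0.2]]' 40
```

```text
clock: 16.12
eef_pos: [530.2, -99.7, 51.1]
tcp_rot: [3.141, -0.003, -3.109]
contact_force: [-1.4, 0.2, -0.1]
opening: 0.697
grasp_force: 0.0
clock: 16.53
eef_pos: [532.3, -100.2, 54.5]
tcp_rot: [-3.141, 0.002, -3.109]
contact_force: [0.7, -0.2, 4.0]
opening: 0.316
grasp_force: 39.9
```

The barrel is gripped: opening 0.316, about 27 mm. I lift it clear and carry it in front of the machine to the tray.

```bash
python3 steer.py '[[[0,0,0],[0,0,-10],0.2],[[0,0,0],[0,0,-20],0.2],[[0,0,0],[0,0,-35],0.2],[[0,0,0],[0,0,-38],0.2],[[0,0,0],[0,0,-38],0.2]]' 50; python3 steer.py '[[[0,0,0],[0,0,-38],0.2],[[0,0,0],[0,0,-35],0.2],[[0,0,0],[12,0,-20],0.2],[[0,0,0],[25,0,0],0.2],[[0,0,0],[30,8,0],0.2]]'; python3 steer.py '[[[0,0,0],[20,20,0],0.2],[[0,0,0],[8,32,0],0.2],[[0,0,0],[0,35,0],0.2],[[0,0,0],[0,35,0],0.2],[[0,0,0],[0,35,0],0.2]]';python3 steer.py '[[[0,0,0],[0,35,0],0.2],[[0,0,0],[0,35,0],0.2],[[0,0,0],[0,25,0],0.2],[[0,0,0],[0,12,0],0.2],[[0,0,0],[0,0,0],0.2]]'; python3 look.py w7
```

```text
clock: 16.95
eef_pos: [530.4, -99.9, 196.2]
tcp_rot: [3.141, -0.002, -3.109]
contact_force: [0.9, -0.5, -3.3]
opening: 0.317
grasp_force: 49.7
clock: 17.37
eef_pos: [464.8, -95.0, 289.7]
tcp_rot: [-3.14, 0.004, -3.109]
contact_force: [-1.8, -0.3, -2.9]
opening: 0.313
grasp_force: 49.8
clock: 17.78
eef_pos: [430.0, 62.9, 288.2]
tcp_rot: [3.142, 0.0, -3.11]
contact_force: [-0.2, -0.7, -3.1]
opening: 0.315
grasp_force: 50.0
clock: 18.2
eef_pos: [427.2, 170.5, 287.9]
tcp_rot: [3.141, -0.0, -3.107]
contact_force: [0.1, 0.5, -3.1]
opening: 0.316
grasp_force: 50.1
```

View pics/w7.png

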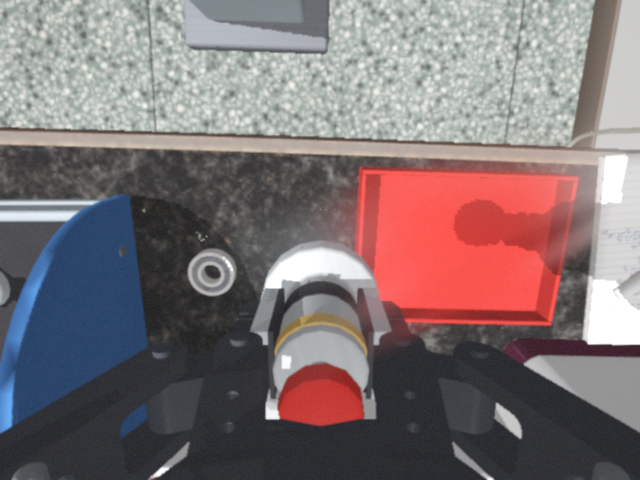

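The gauge is held upright. The tray fills (358–578, 168–326) and the bearing, undisturbed, is at (212,272). One more view will triangulate the tray's rim.

```bash
python3 steer.py '[[[0,0,0],[0,30,0],0.2],[[0,0,0],[0,30,0],0.2],[[0,0,0],[0,0,0],0.2],[[0,0,0],[0,0,0],0.2]]'; python3 look.py w8; python3 - <<'E'
from h import *
np.set_printoptions(suppress=True,precision=1)
P=[];C=[]
for n in('w7','w8'):
    p=np.load(n+'.npy',allow_pickle=True).item(); im=cv2.imread(f'pics/{n}.png'); hsv=cv2.cvtColor(im,cv2.COLOR_BGR2HSV)
    m=cv2.inRange(hsv,(0,120,60),(10,255,255))|cv2.inRange(hsv,(170,120,60),(180,255,255)); m[345:]=0
    c=max(cv2.findContours(m,0,2)[0],key=cv2.contourArea); b=cv2.approxPolyDP(cv2.convexHull(c),6,True)[:,0].astype(float)
    b=sorted(b.tolist(),key=lambda q:(q[1]>250,q[0])); print(b); P.append(p);C.append(b)
X=[]
if len(C[0])==len(C[1]):
    for a,b in zip(*C): X.append(tri([(P[0],a),(P[1],b)])); print(X[-1])
for p,b in zip(P,C): print(np.array([onz(p,q,32) for q in b]))
print(r.sense()['eef_pos'],r.sense()['qpos'])
E
```

```text
clock: 18.58
eef_pos: [425.8, 228.2, 287.5]
tcp_rot: [-3.141, -0.0, -3.108]
contact_force: [-0.4, -0.2, -3.3]
opening: 0.312
grasp_force: 50.7
[[359.0, 167.0], [573.0, 178.0], [356.0, 251.0], [405.0, 331.0], [551.0, 324.0]]
[[299.0, 243.0], [300.0, 167.0], [514.0, 177.0], [407.0, 324.0], [496.0, 324.0]]
(array([386.2, 201.3, 258.2]), [np.float64(22.785646477136318), np.float64(22.785646477136286)])
(array([367.1, 222.2, 321.6]), [np.float64(0.7744563007582979), np.float64(0.7744563007581984)])
(array([336.7, 162.5, 527.9]), [np.float64(12.49788908456294), np.float64(12.497889084562956)])
(array([ 68.2,  55.1, 989.1]), [np.float64(27.807330010151563), np.float64(27.80733001015155)])
(array([542.2, 410.1,  28.7]), [np.float64(0.10058710387607236), np.float64(0.10058710387580215)])
[[391.4 204.2  32. ]
 [393.8 401.6  32. ]
 [470.6 206.1  32. ]
 [552.8 260.4  32. ]
 [540.5 407.9  32. ]]
[[463.  208.9  32. ]
 [391.8 208.4  32. ]
 [393.8 403.7  32. ]
 [543.5 318.7  32. ]
 [540.7 408.5  32. ]]
[425.7 227.5 287.4] [ 0.5  0.1  1.9 -0.   1.2 -1.1]
```

The tray rim corners agree between the two views: centre about (466,307), rim triangulated at z≈29 against 32 expected. I move over it and lower.

```bash
python3 steer.py '[[[0,0,0],[-8,25,10],0.2],[[0,0,0],[-12,28,20],0.2],[[0,0,0],[-12,20,30],0.2],[[0,0,0],[-5,2,35],0.2],[[0,0,0],[0,0,35],0.2]]'|egrep 'eef|cont';python3 steer.py '[[[0,0,0],[0,0,35],0.2],[[0,0,0],[0,0,30],0.2],[[0,0,0],[0,0,15],0.2],[[0,0,0],[0,0,0],0.2],[[0,0,0],[0,0,0],0.2]]'|egrep 'eef|cont';python3 -c "
from h import *
delta([462,300,46.5],np.pi+.03)"
```

```text
eef_pos: [462.3, 304.6, 156.9]
contact_force: [0.5, -0.1, -4.1]
eef_pos: [460.4, 303.2, 77.3]
contact_force: [-0.2, -0.6, -1.7]
shift [-1.5 -3.2 30.8] rot [-0.001 -0.002  0.001]
```

```bash
python3 steer.py '[[[0,0,0],[0,0,12],0.2],[[0,0,0],[0,0,10],0.2],[[0,0,0],[0,0,3],0.2],[[0,0,0],[0,0,0],0.2]]'|egrep 'eef|cont'; for i in 1 2 3; do python3 steer.py '[[[0,0,0],[0,0,2],0.2],[[0,0,0],[0,0,0],0.2]]'|egrep 'eef|cont'; done
```

```text
eef_pos: [460.0, 304.5, 52.0]
contact_force: [-0.1, -0.9, -2.3]
eef_pos: [460.5, 305.0, 50.7]
contact_force: [-0.1, 0.6, -3.4]
eef_pos: [460.4, 305.0, 48.6]
contact_force: [-0.2, -0.4, -3.5]
eef_pos: [460.6, 305.0, 46.6]
contact_force: [0.2, -0.4, -3.3]
```

```bash
for i in 1 2; do python3 steer.py '[[[0,0,0],[0,0,1.5],0.2],[[0,0,0],[0,0,0],0.2]]'|egrep 'eef|cont'; done
```

```text
eef_pos: [460.6, 305.0, 46.5]
contact_force: [-6.0, -2.5, 17.0]
eef_pos: [460.6, 305.0, 46.4]
contact_force: [-9.7, -6.2, 37.2]
```

Contact at TCP z≈46.5, as predicted. I ease off the load, open partway, retreat straight up, then check.

```bash
python3 steer.py '[[[0,0,0],[0,0,-2.5],0.2],[[0,0,0],[0,0,0],0.4],[[0,0,0],[0,0,0],0.65],[[0,0,0],[0,0,0],0.7],[[0,0,0],[0,0,0],0.7]]'; python3 steer.py '[[[0,0,0],[0,0,-8],0.7],[[0,0,0],[0,0,-25],0.7],[[0,0,0],[0,0,-35],0.7],[[0,0,0],[0,0,-35],0.7],[[0,0,0],[0,0,-35],0.7]]';python3 steer.py '[[[0,0,0],[20,-15,-35],1],[[0,0,0],[30,-25,-20],1],[[0,0,0],[30,-25,0],1],[[0,0,0],[0,0,0],1],[[0,0,0],[0,0,0],1]]'; python3 look.py w9; python3 - <<'E'
from h import *
cv2.imwrite("pics/t9.png",r.grab_frame("top")[:,:,::-1])
a=cv2.imread('pics/w9.png');b=cv2.imread('pics/t9.png')
c=np.hstack([a,b]); cv2.imwrite('pics/c9.png',cv2.resize(c,(800,300),interpolation=cv2.INTER_AREA))
E
```

```text
clock: 21.05
eef_pos: [460.4, 304.8, 45.8]
tcp_rot: [-3.141, -0.0, -3.109]
contact_force: [-0.4, 0.7, -0.3]
opening: 0.701
grasp_force: 0.0
clock: 21.47
eef_pos: [460.0, 304.6, 185.7]
tcp_rot: [-3.141, -0.001, -3.109]
contact_force: [1.4, 1.9, 0.0]
opening: 0.695
grasp_force: 0.0
clock: 21.88
eef_pos: [383.4, 238.1, 237.7]
tcp_rot: [3.141, 0.001, -3.11]
contact_force: [0.5, -0.1, 0.6]
opening: 1.001
grasp_force: 0.0
```

View pics/c9.png

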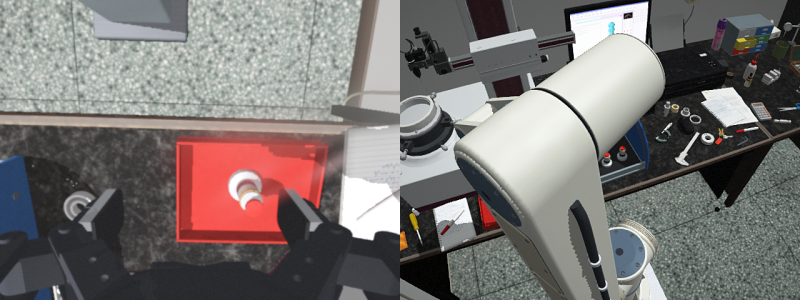

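Left (wrist view): the jammed gauge stands upright in the tray at (243,188). Right (top view): the two good gauges stand in the open locker at (606,156) and (622,153). The gripper is clear, so I hand in.

```bash
python3 -c "
from rig import r
print(r.sign_off())"
```

```text
the job is handed in; nothing more can be done
None
```

I handed the job in at about 22 s: shutter open, jammed gauge (the left one) upright in the red tray, both good gauges standing in the locker with plungers fully down, bearing and caliper never touched; no verdict came back.

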